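# Clear the board holder and hold its spring jaw open at the mark

### The job

Pick up the bench scraper and with it sweep all five bits of scrap off the board holder's bed into the catch tray on its side, without touching the scrap with the gripper, then stand the scraper back upright on the bench, clear of the holder. Then take the holder's spring jaw by its grip, pull it open until its pointer lines up with the mark on the scale rail, and keep it there: the job finishes with you still holding the jaw at the mark against its spring. Leave the bottle, phone, charger and pen pot where they are.

Things in the scene. Friction and masses are not known exactly. Their poses are not given: they have to be found in the camera images.
- holder: Aluminium board holder fixed to the bench. Origin: centre of the underside of its base block, on the bench; x points away from the robot (turned up to 0.3 rad), y left, z up. Base block 200 (x) x 150 (y) x 40 mm high; its flat top is the bed. A fixed jaw, 18 mm high, stands on the bed at x = 83 to 100 mm; the sliding jaw is closed against it. Catch tray on the left, scale rail on the right.
- tray (a point): Centre of the catch tray's floor, 113.5 mm left (+y) of the holder's centre, 4 mm above the bench; axes as the holder's. The tray joins the bed's left edge: y = 75 to 156 mm, x = -100 to 100 mm in the holder's frame; three walls 4 mm thick, 48 mm high; open towards the bed, so what is pushed over the bed's left edge drops in.
- jaw (a joint): Travel in m of the steel sliding jaw from closed (0) towards the robot (holder -x); end stop 0.100. The jaw is 36 (x) x 110 (y) x 18 mm high, on the bed; closed, its centre is at holder x = 65 mm, y = 0. A spring always pulls it shut: about 5.6 N closed plus 80 N per m of travel (12 N at 0.080); let go, it slides shut.
- jaw_grip (a point): Centre of the top edge of the jaw's upright black grip plate, 98.5 mm above the bench; axes as the holder's. The plate is 12 mm thick (x), 56 mm wide (y), above the middle of the jaw; its free height to grip is the 40 mm from the jaw's top (58.5 mm above the bench) to this point.
- jaw_pointer (a point): Tip of the jaw's pointer, a dark steel finger 4 mm wide sticking out from the middle of the jaw to the right (-y), over the scale rail, 45 mm above the bench. It moves with the jaw.
- mark: The mark: a dark steel rider 18 x 18 x 10 mm with a small round knob, fixed on the scale rail (36 mm high, along the bed's right side, y = -75 to -107 mm), with a pointed tip facing the bed. Origin: under the tip, 36 mm above the bench; axes as the holder's. The pointer is at the mark when both have the same x in this frame: at a travel of 0.045 to 0.080 m.
- scraper: Loose bench scraper, about 0.18 kg, standing on the bench: a grey plastic head 120 mm long (its x) by 30 mm thick (its y) and 30 mm high, with an upright wooden grip in the middle, 50 mm (x) by 20 mm (y), from 30 to 82 mm above its underside. Origin: centre of its underside; z up. Turned up to 0.5 rad; left or right of the holder.
- scraper_grip (a point): Point in the middle of the scraper's wooden grip, 60 mm above its underside.
- scrap1: Scrap on the bed: steel shield can, 20 x 14 x 8 mm, 12 g. Origin: centre of its underside. It starts between the closed jaw and the bed's near edge (holder x from -72 to 12 mm, y from -8 to 48 mm, for its centre).
- scrap2: Scrap on the bed: dark steel shield can, 18 x 16 x 8 mm, 12 g. Origin: centre of its underside. It starts between the closed jaw and the bed's near edge (holder x from -72 to 12 mm, y from -8 to 48 mm, for its centre).
- scrap3: Scrap on the bed: black camera module, 16 x 16 x 9 mm with a 3 mm lens on top, 12 g. Origin: centre of its underside. It starts between the closed jaw and the bed's near edge (holder x from -72 to 12 mm, y from -8 to 48 mm, for its centre).
- scrap4: Scrap on the bed: black connector, 20 x 12 x 10 mm, 12 g. Origin: centre of its underside. It starts between the closed jaw and the bed's near edge (holder x from -72 to 12 mm, y from -8 to 48 mm, for its centre).
- scrap5: Scrap on the bed: white socket, 18 x 14 x 9 mm, 12 g. Origin: centre of its underside. It starts between the closed jaw and the bed's near edge (holder x from -72 to 12 mm, y from -8 to 48 mm, for its centre).
- bottle: Bystander: white dispenser bottle, 56 mm across, 110 mm high, standing on the bench on the other side of the holder from the scraper. Origin: centre of its underside.
- phone: Bystander: phone lying on the bench beyond the holder, 150 (x) x 72 (y) x 9 mm. Origin: centre of its underside.
- charger: Bystander: blue charger box lying beyond the holder, 45 (x) x 130 (y) x 36 mm. Origin: centre of its underside.
- pot: Bystander: dark pot with pens, 76 mm across, 90 mm high (pens to 155 mm), beyond the holder on the right. Origin: centre of its underside.
There are look-alikes about, which are no part of the job. Several things look just like the scraper: the one meant starts farthest to the robot's left.

How it is judged:
By the outcome, as a careful person would: the job done as asked, in the order asked, and still so for the second after the job is handed in, while the arm keeps its last pose, push and grip.
It also fails if it takes over 72 s, if anything falls off the work surface, if the arm or the gripper's body presses on something with over 40 N, if the wrist force passes 120 N, or if a joint passes its speed limit or range.

### The arm

A 6-joint arm with a two-finger parallel gripper is mounted at the origin on the work surface. World frame = base frame: x ahead of the robot, y to its left, z up, the work surface at z = 0. Lengths are in mm, angles in rad, forces in N, time in s.
With the tool pointing down it reaches from about 350 to 775 mm from the base axis. Payload 7.3 kg.
Tool frame: the origin (TCP) lies on the centre line of the jaws, within the pads' length; the fingertips stand 17 mm ahead of it and the grasp point (between the pads) lies 2 mm behind it; z points along the fingers, y is the line along which they close (so a half turn about z gives the same grasp; the last joint's range is limited). The gripper opens to 92 mm and grips with 3 to 60 N. Pads are 19 mm wide; open, the fingers measure 130 mm over their backs; the gripper's body (75 mm by 190 mm) begins 47 mm behind the grasp point.
Start: joints at [-1.453, 0.342, 1.524, -0, 1.275, -0.146], TCP at [136.916, -506.85, 243.741] pointing down, gripper open.
Joint ranges: [-2.53, 2.53], [-0.77, 2.02], [0.04, 2.7], [-1, 4.14], [0.28, 2.66], [-3.11, 3.11]. Speed limits (rad/s): [2.57, 2.57, 3.14, 3.14, 3.14, 3.14].

### API

Orientations are given as [roll, pitch, yaw] about the fixed x, y, z axes, in that order (R = Rz(yaw) Ry(pitch) Rx(roll)).
In Python, from plant import bot gives the robot as it stands. The module is installed in compiled form; this text tells all that it offers.
- The arm moves only by the shell command python3 -m pendant 'ROWS'. ROWS is JSON, a list of rows, each a list of 3 entries, a list of its own where there are three numbers: the shift along the world's x, y, z as a fraction of full scale, then the turn, a rotation vector about the world's x, y, z as a fraction of full scale, then the opening, from -1 (shut) to 1 (fully open), so that 0 is half open. In form: [[[tx, ty, tz], [rx, ry, rz], claw], ...]. A call has exactly 10 rows; each row shifts and turns the commanded pose from where the row before left it; what a row does not reach is not made up. Full scale, the value 1, is 30 mm for a shift and 0.12 rad for a turn. A row lasts 1/12 s, in which the tool goes at most 41.7 mm and 7.16 degrees, less where a joint would pass 70% of its speed; a pose out of reach is approached as far as the arm can. A call with a number of a shift or a turn outside -1 to 1 is refused whole. A call with a gripper value outside its range is refused whole. The fingers move at their own pace and stop on an object; the grip force is fixed at half the most. Time passes only in rows, so rows that do not move let the fingers close, or fill a call up. It gives the time, the measured TCP pose, the force, the opening and the grip force at its end, in the units of the state.
- bot.get_obs(): the state, without advancing time (a new reading comes with each control period).
- bot.capture(name): name is "scene" or "top" or "wrist"; returns the picture (384x512x3 uint8, blue, green, red); there is no depth.
- bot.camera_params(name): a dict with "fovy" (degrees; the focal length in pixels is half the picture's height over the tangent of half this angle, whatever the lens; pixels are square), "cx", "cy" (the principal point, pixels), "camera_from_world" (4x4, takes a point from world to camera coordinates). Camera axes: x right, y down, z forward; pixel columns grow to the right and rows downward; lengths in mm; the calibration is good to about 2 mm. A picture is of the moment at which its call begins: read the wrist's pose just before it. camera_params takes no time and is no camera call; for the wrist camera it gives the pose at the moment of the call.
- bot.close_job(): hands the job in; it is judged then, once.
The state is a dict: "time": time; "joint_positions": joint angles; "dq": joint speeds; "tau": joint torques, N m; "tool_pos": TCP position; "tcp_rot": TCP orientation; "contact_force": force on the tool from outside, world axes, zero at the start; "moment": the same for the moment, N m; "grip_width": finger opening in mm; "finger_force": force on a finger pad.
Only numpy, scipy, OpenCV 4.12 (cv2) and the standard library are available. Lean on these libraries where they do the work, as an engineer would, in place of code of your own. Each camera call takes 0.05 s, during which the arm holds its last target. There are 200 camera calls.

## Working session

There is one attempt and no reset: what is moved stays moved. The work goes in short steps, Python scripts to look and compute and a shell command to move; the robot and the scene stay as the last step left them, time stands still between calls to the robot, and variables do not carry over. Pictures are saved under pics/ and viewed, at most 10 in all, crops included, and the job is handed in when it is done.

```bash
mkdir -p pics; cat > h.py <<'E'
import numpy as np, cv2
from plant import bot
def snap(n,f):
    p=bot.camera_params(n); im=np.array(bot.capture(n)); cv2.imwrite('pics/'+f+'.png',im)
    np.savez('pics/'+f+'.npz',im=im,M=np.array(p['camera_from_world']),k=np.array([p['fovy'],p['cx'],p['cy']]))
    return im
def ld(f):
    d=np.load('pics/'+f+'.npz'); return d['im'],d['M'],d['k']
def ray(f,u,v,z):
    im,M,k=ld(f); fl=im.shape[0]/2/np.tan(np.radians(k[0])/2)
    R=M[:3,:3];c=-R.T@M[:3,3]; d=R.T@np.array([(u-k[1])/fl,(v-k[2])/fl,1])
    return c+d*(z-c[2])/d[2]
def proj(f,P):
    im,M,k=ld(f); fl=im.shape[0]/2/np.tan(np.radians(k[0])/2)
    q=M[:3,:3]@np.array(P)+M[:3,3]; return q[0]/q[2]*fl+k[1],q[1]/q[2]*fl+k[2]
E
python3 - <<'E'
from h import *
a=snap('top','top0'); b=snap('scene','sc0')
for f in('top0','sc0'):
    i,M,k=ld(f); print(f,M.round(3).tolist(),k)
cv2.imwrite('pics/both.png',cv2.resize(a,(800,600),interpolation=cv2.INTER_CUBIC))
print(bot.get_obs())
E
```

```text
top0 [[0.001, -1.0, 0.013, -101.907], [-0.997, -0.002, -0.073, 519.553], [0.073, -0.013, -0.997, 1226.528], [0.0, 0.0, 0.0, 1.0]] [ 50.26415727 256.47539284 189.66916747]
sc0 [[-0.85, 0.527, 0.015, 476.932], [0.37, 0.616, -0.696, -85.011], [-0.376, -0.585, -0.718, 1309.452], [0.0, 0.0, 0.0, 1.0]] [ 50.8182634  255.64395733 190.94960485]
{'time': 0.1, 'joint_positions': array([-1.45298519e+00,  3.42618191e-01,  1.52488059e+00,  2.92087298e-05,
        1.27540112e+00, -1.45969824e-01]), 'dq': array([-0.00175215, -0.0013627 , -0.00231048,  0.00022241,  0.00263205,
        0.00101639]), 'tau': array([ 1.88042235e-03, -4.32004094e+01, -2.44695389e+01,  7.18342303e-02,
        5.25869080e-02, -5.24531765e-05]), 'tool_pos': array([ 136.89140265, -506.50590851,  243.14681393]), 'tcp_rot': array([-3.14030338e+00, -2.17776401e-04,  2.63772302e-01]), 'contact_force': array([ 0.39536355,  0.16949878, -0.06553449]), 'moment': array([0.00465987, 0.03273814, 0.00666661]), 'finger_force': 0.0, 'grip_width': 91.97515746748088}
```

View pics/both.png

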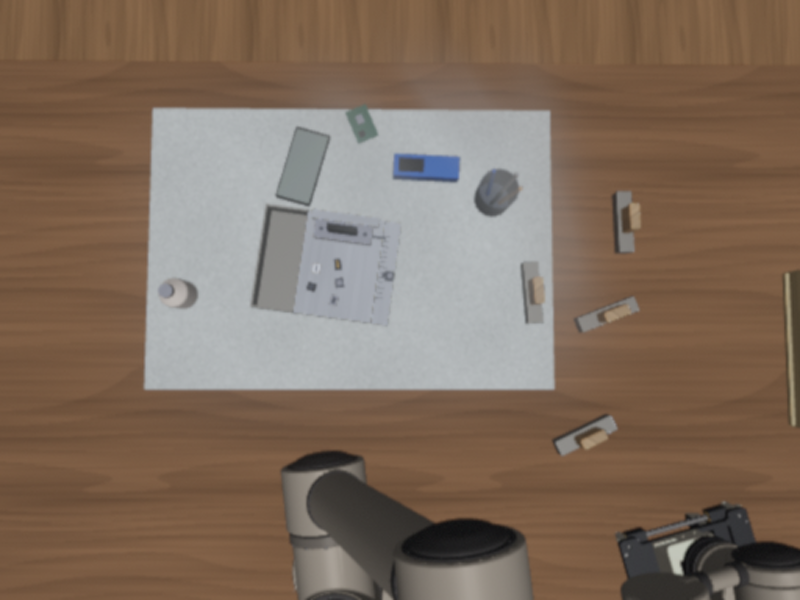

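View pics/sc0.png

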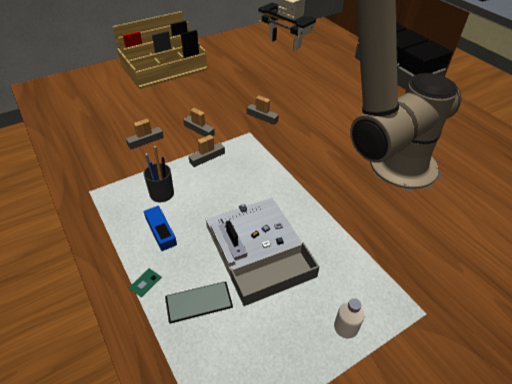

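The top view shows the target scraper on the mat's right edge (the leftmost of four, at ≈(533,292) in the 800-px picture). The holder spans (254–401, 206–325) with its tray on the left, and the scraps lie at ≈(310–342, 264–300). The bottle is on the left, and the phone, charger and pot are beyond.

```bash
python3 - <<'E'
from h import *
s=1.5625
P=lambda u,v,z:ray('top0',u/s,v/s,z).round(1)[:2]
for n,u,v,z in [('trayTL',267,206,48),('trayBL',254,308,48),('railBR',388,325,36),('railTR',401,222,36),('markknob',389,275,46),('jawgrip',342,229,98),('bottle',175,292,60),('pot',497,190,50),('charger',427,167,36),('phone',303,166,9)]: print(n,P(u,v,z))
im,M,k=ld('top0'); hsv=cv2.cvtColor(im,cv2.COLOR_BGR2HSV)
roi=np.zeros(im.shape[:2],np.uint8); roi[160:212,328:351]=1
wood=((hsv[...,1]>80)&(hsv[...,2]>120)&(hsv[...,0]<25)&(roi>0)).astype(np.uint8)
head=((hsv[...,1]<80)&(hsv[...,2]<150)&(roi>0)).astype(np.uint8)
for n,m,z in(('wood',wood,82),('head',head,30)):
    c=max(cv2.findContours(m,0,2)[0],key=cv2.contourArea); r=cv2.minAreaRect(c)
    b=np.array([ray('top0',*q,z)[:2] for q in cv2.boxPoints(r)]); print(n,r,b.round(),b.mean(0).round(1))
E
```

```text
trayTL [690.9 156.4]
trayBL [494.9 177.7]
railBR [463.5 -76.3]
railTR [ 663.2 -101. ]
markknob [558.7 -78. ]
jawgrip [637.9   8.3]
bottle [524.  323.5]
pot [ 723.6 -285.8]
charger [ 772.  -151.6]
phone [780.3  94. ]Traceback (most recent call last):
  File "<stdin>", line 10, in <module>
ValueError: max() iterable argument is empty
```

```bash
python3 -m pendant '[[[1,0.4,0],[0,0,-0.15],1],[[1,0.4,0],[0,0,-0.15],1],[[1,0.4,0],[0,0,-0.15],1],[[1,0.4,0],[0,0,-0.15],1],[[1,0.4,0],[0,0,-0.15],1],[[1,0.4,0],[0,0,-0.15],1],[[1,0.4,0],[0,0,-0.15],1],[[1,0.4,0],[0,0,-0.15],1],[[1,0.4,0],[0,0,-0.15],1],[[0.5,0.3,0],[0,0,-0.15],1]]'
python3 -m pendant '[[[0.5,0.3,0],[0,0,0],1],[[0.5,0.3,0],[0,0,0],1],[[0.5,0,0],[0,0,0],1],[[0,0,0],[0,0,0],1],[[0,0,0],[0,0,0],1],[[0,0,0],[0,0,0],1],[[0,0,0],[0,0,0],1],[[0,0,0],[0,0,0],1],[[0,0,0],[0,0,0],1],[[0,0,0],[0,0,0],1]]'
python3 - <<'E'
from h import *
w=snap('wrist','w1'); t=snap('top','top1')
print(bot.camera_params('wrist'))
cv2.imwrite('pics/c1.png',np.hstack([cv2.resize(w,(448,336)),cv2.resize(t[130:235,145:255],(350,336),interpolation=cv2.INTER_CUBIC)]))
E
```

```text
time: 0.93
tool_pos: [424.7, -388.3, 243.2]
tcp_rot: [-3.141, -0.001, 0.085]
contact_force: [-0.4, -0.3, -0.1]
grip_width: 91.7
finger_force: 0.0
time: 1.77
tool_pos: [466.5, -372.1, 243.9]
tcp_rot: [3.141, -0.0, 0.083]
contact_force: [0.5, -0.1, -0.6]
grip_width: 91.8
finger_force: 0.0
{'fovy': 58.05406344970242, 'cx': 254.72137768772865, 'cy': 189.131835920617, 'camera_from_world': array([[ 8.16890831e-02, -9.96657790e-01,  3.79692221e-04,
        -4.10097733e+02],
       [-9.60570659e-01, -7.86296748e-02,  2.66685925e-01,
         3.85752876e+02],
       [-2.65764750e-01, -2.21500499e-02, -9.63783416e-01,
         5.05767368e+02],
       [ 0.00000000e+00,  0.00000000e+00,  0.00000000e+00,
         1.00000000e+00]])}
```

View pics/c1.png

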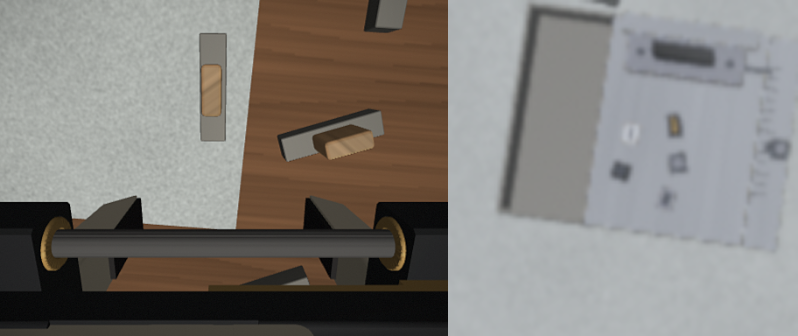

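The wrist view shows the scraper head at (200–226, 33–140) and the wooden grip at (201–222, 64–117) in the left panel. It is parallel to the tool's axis. The right panel shows five scraps on the bed, all left of the rail.

```bash
python3 - <<'E'
from h import *
s=512/448
P=lambda u,v,z:ray('w1',u*s,v*s,z)[:2]
g=np.array([P(201,64,82),P(222,64,82),P(222,117,82),P(201,117,82)])
h=np.array([P(200,33,30),P(226,33,30),P(226,140,30),P(200,140,30)])
for b in(g,h):
    d=(b[0]+b[1]-b[2]-b[3])/2; print(b.mean(0).round(1),np.linalg.norm(d).round(1),np.linalg.norm(b[0]-b[1]).round(1),np.arctan2(d[1],d[0]).round(3))
# holder / scraps from top1 crop (scale 350/110,336/105)
f=lambda u,v,z:ray('top1',145+(u-448+.0)/(350/110),130+v/3.2,z)[:2]
o=np.array([575.3,14.8]);a=-.115;R=np.array([[np.cos(a),-np.sin(a)],[np.sin(a),np.cos(a)]])
for n,u,v,z in[('gold',675,125,48),('white',630,133,48),('dk',622,171,48),('grey',678,163,48),('d2',666,199,48),('grip',683,52,98),('knob',778,148,46),('BR',776,250,36),('TR',803,40,36),('trTL',530,6,48),('trBL',500,212,48)]: print(n,f(u,v,z).round(1),(R.T@(f(u,v,z)-o)).round(1))
E
```

```text
[ 528.6 -357.1] 50.0 19.9 0.071
[ 529.5 -356.9] 117.7 28.2 0.073
gold [579.   19.3] [3.2 4.9]
white [571.4  61.3] [-9.2 45.7]
dk [535.8  68.4] [-45.3  48.7]
grey [543.4  16.2] [-31.8  -2.3]
d2 [509.9  27.1] [-66.4   4.7]
grip [638.8   8.3] [63.8  0.9]
knob [558.  -77.3] [ -6.7 -93.5]
BR [463.1 -75.6] [-101.1 -102.7]
TR [ 661.9 -100.8] [  99.3 -104.9]
trTL [690.8 156.7] [ 98.4 154.2]
trBL [497.4 181.3] [-96.4 156.5]
```

```bash
python3 -m pendant '[[[0.7,0.17,-0.5],[0,0,-0.1],1],[[0.7,0.17,-0.5],[0,0,0],1],[[0.7,0.17,-0.5],[0,0,0],1],[[0,0,-1],[0,0,0],1],[[0,0,-1],[0,0,0],1],[[0,0,-1],[0,0,0],1],[[0,0,-1],[0,0,0],1],[[0,0,-0.5],[0,0,0],1],[[0,0,-0.2],[0,0,0],1],[[0,0,0],[0,0,0],1]]'
python3 -m pendant '[[[0,0,0],[0,0,0],-1],[[0,0,0],[0,0,0],-1],[[0,0,0],[0,0,0],-1],[[0,0,0],[0,0,0],-1],[[0,0,0],[0,0,0],-1],[[0,0,0],[0,0,0],-1],[[0,0,0],[0,0,0],-1],[[0,0,0],[0,0,0],-1],[[0,0,0],[0,0,0],-1],[[0,0,0],[0,0,0],-1]]'
```

```text
time: 2.7
tool_pos: [529.3, -356.1, 56.2]
tcp_rot: [-3.14, 0.002, 0.072]
contact_force: [0.5, -0.7, 0.5]
grip_width: 92.1
finger_force: 0.0
time: 3.53
tool_pos: [529.9, -356.5, 57.7]
tcp_rot: [-3.142, 0.0, 0.072]
contact_force: [-0.0, -0.4, -0.3]
grip_width: 29.8
finger_force: 0.0
```

```bash
python3 -m pendant '[[[0,0,0],[0,0,0],-1],[[0,0,0],[0,0,0],-1],[[0,0,0],[0,0,0],-1],[[0,0,0],[0,0,0],-1],[[0,0,0],[0,0,0],-1],[[0,0,0],[0,0,0],-1],[[0,0,0],[0,0,0],-1],[[0,0,0],[0,0,0],-1],[[0,0,0],[0,0,0],-1],[[0,0,0],[0,0,0],-1]]'
```

```text
time: 4.37
tool_pos: [529.9, -356.5, 57.7]
tcp_rot: [3.142, 0.0, 0.072]
contact_force: [0.0, -0.0, -1.9]
grip_width: 20.0
finger_force: 30.0
```

```bash
python3 -m pendant '[[[0,0,0.5],[0,0,0],-1],[[0,0,1],[0,0,0],-1],[[0,0,1],[0,0,0],-1],[[0,0,1],[0,0,0],-1],[[0,0.5,0.5],[0,0,0],-1],[[0,1,0],[0,0,-0.2],-1],[[0,1,0],[0,0,-0.2],-1],[[0,1,0],[0,0,-0.2],-1],[[0,1,0],[0,0,-0.2],-1],[[0,1,0],[0,0,-0.2],-1]]'
python3 -m pendant '[[[0.05,1,0],[0,0,-0.2],-1],[[0.05,1,0],[0,0,-0.2],-1],[[0.05,1,0],[0,0,-0.15],-1],[[0.05,1,0],[0,0,0],-1],[[0.05,1,0],[0,0,0],-1],[[0.05,0.55,0],[0,0,0],-1],[[0.05,0,0],[0,0,0],-1],[[0,0,0],[0,0,0],-1],[[0,0,0],[0,0,0],-1],[[0,0,0],[0,0,0],-1]]'
python3 - <<'E'
from h import *
w=snap('wrist','w2'); t=snap('top','top2')
cv2.imwrite('pics/c2.png',np.hstack([w,cv2.resize(t[130:235,145:255],(288,384),interpolation=cv2.INTER_CUBIC)]))
o=bot.get_obs();print(o['tool_pos'],o['tcp_rot'],o['contact_force'])
E
```

```text
time: 5.2
tool_pos: [529.6, -190.2, 177.9]
tcp_rot: [3.141, -0.0, -0.05]
contact_force: [0.3, -0.4, -2.4]
grip_width: 19.7
finger_force: 30.0
time: 6.03
tool_pos: [540.4, -26.2, 177.7]
tcp_rot: [3.141, -0.0, -0.115]
contact_force: [-0.6, 0.2, -1.5]
grip_width: 19.7
finger_force: 30.0
[540.35759796 -26.15183937 177.67710769] [ 3.14132389e+00  1.58434954e-04 -1.15757597e-01] [-0.28998779 -1.16186454 -0.63955761]
```

View pics/c2.png

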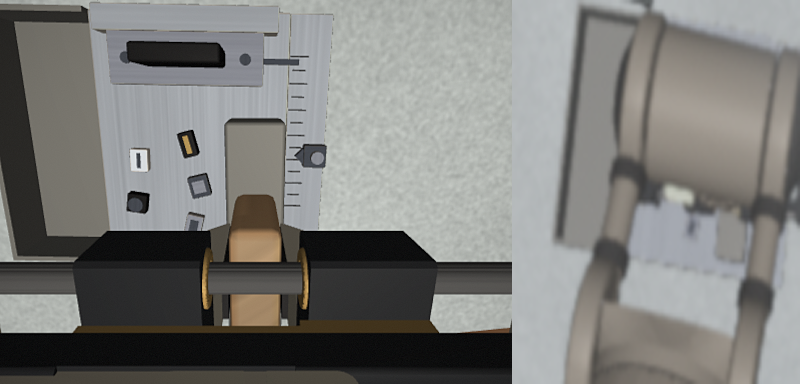

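The wrist view shows the five scraps at (139,160), (188,144), (200,185), (138,202) and (194,222). The scraper head is at right with its far end at (255,120). The jaw's near face is at v≈85, the pointer tip is at (299,62) and the mark tip at (295,155).

```bash
python3 - <<'E'
from h import *
o=np.array([575.3,14.8]);a=-.115;R=np.array([[np.cos(a),-np.sin(a)],[np.sin(a),np.cos(a)]])
for n,u,v,z in[('jawNL',111,83,58),('jawNR',262,86,58),('fixTL',90,2,58),('fixTR',277,8,58),('bedL1',104,140,40),('bedL2',113,228,40),('ptr',299,62,45),('marktip',295,155,46),('marktip41',295,155,41),('railR1',331,60,36),('railR2',320,225,36),('sc_gold',188,144,48),('white',139,160,48),('grey',200,185,48),('dk',138,202,48),('d2top',194,214,48),('d2',194,224,48),('headFL',226,122,149.5),('headFR',284,124,149.5)]:
    p=ray('w2',u,v,z)[:2]; print(n,p.round(1),(R.T@(p-o)).round(1))
E
```

```text
jawNL [631.2  66.3] [49.6 57.5]
jawNR [616.5 -41.5] [ 47.3 -51.2]
fixTL [684.5  68.5] [102.3  65.9]
fixTR [666.  -57.4] [ 98.4 -61.3]
bedL1 [590.2  88.8] [ 6.4 75.2]
bedL2 [515.1  98.7] [-69.4  76.4]
ptr [630.5 -71.1] [ 64.7 -79. ]
marktip [561.3 -62. ] [ -5.1 -77.9]
marktip41 [560.4 -62.5] [ -6.  -78.5]
railR1 [629.7 -96.8] [  66.8 -104.6]
railR2 [495.4 -79.4] [ -68.6 -102.7]
sc_gold [580.1  20.6] [4.1 6.4]
white [572.1  61.4] [-8.5 45.9]
grey [546.2  16.6] [-29.1  -1.6]
dk [537.9  69.3] [-43.4  49.9]
d2top [522.2  25.5] [-53.9   4.5]
d2 [513.5  26.9] [-62.8   4.9]
headFL [600.4 -20.4] [ 29.  -32.1]
headFR [596.2 -48. ] [ 28. -60.]
```

```bash
python3 -m pendant '[[[0,0,-0.5],[0,0,-0.15],-1],[[0,0,-0.7],[0,0,0],-1],[[0,0,-0.6],[0,0,0],-1],[[0,0,-0.4],[0,0,0],-1],[[0,0,-0.2],[0,0,0],-1],[[0,0,-0.13],[0,0,0],-1],[[0,0,-0.1],[0,0,0],-1],[[0,0,-0.04],[0,0,0],-1],[[0,0,0],[0,0,0],-1],[[0,0,0],[0,0,0],-1]]'
```

```text
time: 6.97
tool_pos: [540.8, -25.2, 98.2]
tcp_rot: [3.141, -0.001, -0.132]
contact_force: [0.6, 0.1, -2.7]
grip_width: 20.1
finger_force: 30.0
```

```bash
python3 -m pendant '[[[0.02,0.15,0],[0,0,0],-1],[[0.04,0.3,0],[0,0,0],-1],[[0.04,0.3,0],[0,0,0],-1],[[0.04,0.3,0],[0,0,0],-1],[[0.04,0.3,0],[0,0,0],-1],[[0.04,0.3,0],[0,0,0],-1],[[0.04,0.3,0],[0,0,0],-1],[[0.04,0.3,0],[0,0,0],-1],[[0.04,0.3,0],[0,0,0],-1],[[0.04,0.3,0],[0,0,0],-1]]'
python3 -m pendant '[[[0.04,0.3,0],[0,0,0],-1],[[0.04,0.3,0],[0,0,0],-1],[[0.04,0.3,0],[0,0,0],-1],[[0.04,0.3,0],[0,0,0],-1],[[0.04,0.3,0],[0,0,0],-1],[[0,0,0],[0,0,0],-1],[[0,0,0],[0,0,0],-1],[[0,0,0],[0,0,0],-1],[[0,0,0],[0,0,0],-1],[[0,0,0],[0,0,0],-1]]'
python3 - <<'E'
from h import *
w=snap('wrist','w3')
E
```

```text
time: 7.8
tool_pos: [551.9, 61.4, 97.6]
tcp_rot: [3.141, 0.0, -0.132]
contact_force: [0.1, -0.9, -1.3]
grip_width: 19.9
finger_force: 30.0
time: 8.63
tool_pos: [557.8, 105.0, 97.7]
tcp_rot: [3.141, 0.0, -0.133]
contact_force: [-0.1, 0.2, -1.3]
grip_width: 19.6
finger_force: 30.0
```

View pics/w3.png

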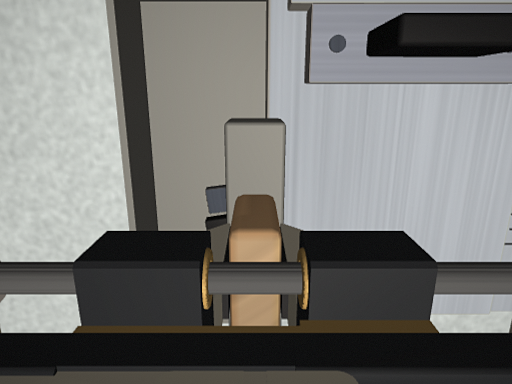

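The head now overhangs the tray, with scrap visible below its left edge at (215,200). I'll lift and look.

```bash
python3 -m pendant '[[[0,0,0.5],[0,0,0],-1],[[0,0,1],[0,0,0],-1],[[0,0,1],[0,0,0],-1],[[0,-1,0.2],[0,0,0],-1],[[0,-1,0],[0,0,0],-1],[[0,-1,0],[0,0,0],-1],[[0,-1,0],[0,0,0],-1],[[0,-1,0],[0,0,0],-1],[[0,-0.5,0],[0,0,0],-1],[[0,0,0],[0,0,0],-1]]'
python3 - <<'E'
from h import *
w=snap('wrist','w4')
E
```

```text
time: 9.52
tool_pos: [557.7, -63.2, 178.7]
tcp_rot: [3.14, -0.0, -0.136]
contact_force: [0.2, -0.3, -1.7]
grip_width: 19.9
finger_force: 30.0
```

View pics/w4.png

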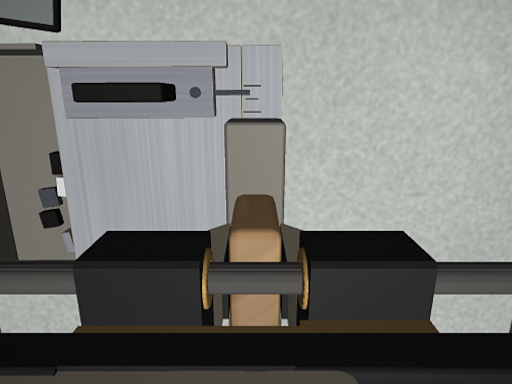

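All five scraps show left of the bed's edge, at (56,160), (62,187), (48,197), (50,218) and (68,240), and the bed looks clear. I'll confirm from above after putting the scraper back.

```bash
python3 -m pendant '[[[-0.1,-1,0],[0,0,0.2],-1],[[-0.1,-1,0],[0,0,0.2],-1],[[-0.1,-1,0],[0,0,0.2],-1],[[-0.1,-1,0],[0,0,0.2],-1],[[-0.1,-1,0],[0,0,0.2],-1],[[-0.1,-1,0],[0,0,0.2],-1],[[-0.1,-1,0],[0,0,0.2],-1],[[-0.1,-1,0],[0,0,0.2],-1],[[-0.1,-1,0],[0,0,0.1],-1],[[-0.03,-0.8,0],[0,0,0],-1]]'
python3 -m pendant '[[[0,0,-0.5],[0,0,0],-1],[[0,0,-1],[0,0,0],-1],[[0,0,-1],[0,0,0],-1],[[0,0,-0.7],[0,0,0],-1],[[0,0,-0.4],[0,0,0],-1],[[0,0,-0.2],[0,0,0],-1],[[0,0,-0.15],[0,0,0],-1],[[0,0,-0.04],[0,0,0],-1],[[0,0,0],[0,0,0],-1],[[0,0,0],[0,0,0],-1]]'
python3 - <<'E'
from h import *
t=snap('top','top5'); s=snap('scene','sc5')
cv2.imwrite('pics/c5.png',np.hstack([cv2.resize(t[130:235,145:255],(400,382),interpolation=cv2.INTER_CUBIC),cv2.resize(s[190:310,190:330],(400,382),interpolation=cv2.INTER_CUBIC)]))
o=bot.get_obs();print(o['tool_pos'],o['contact_force'])
E
```

```text
time: 10.4
tool_pos: [529.8, -354.5, 178.5]
tcp_rot: [-3.142, 0.0, 0.073]
contact_force: [0.6, -0.8, -2.1]
grip_width: 19.9
finger_force: 30.0
time: 11.23
tool_pos: [530.6, -354.0, 60.3]
tcp_rot: [3.14, -0.002, 0.072]
contact_force: [-0.4, -0.1, -1.2]
grip_width: 20.3
finger_force: 30.0
[ 530.39360196 -353.9372452    60.10579847] [-0.52556326 -0.54301454 -1.79898375]
```

View pics/c5.png

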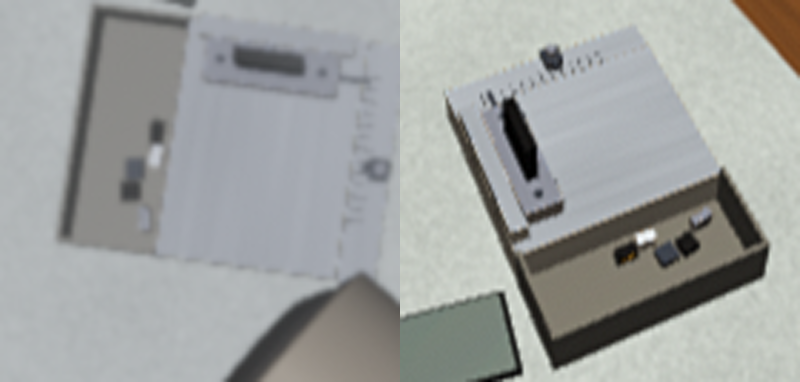

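Both views show all five scraps in the tray and the bed clear. I'll set the scraper down the last 2 mm and release it.

```bash
python3 -m pendant '[[[0,0,-0.07],[0,0,0],-1],[[0,0,0],[0,0,0],-1],[[0,0,0],[0,0,0],-1],[[0,0,0],[0,0,0],0.3],[[0,0,0],[0,0,0],0.3],[[0,0,0],[0,0,0],0.3],[[0,0,0],[0,0,0],0.3],[[0,0,0],[0,0,0],0.3],[[0,0,0],[0,0,0],0.3],[[0,0,0],[0,0,0],0.3]]'
```

```text
time: 12.17
tool_pos: [529.8, -353.5, 56.8]
tcp_rot: [-3.142, 0.0, 0.072]
contact_force: [-0.3, 0.3, -0.1]
grip_width: 58.6
finger_force: 0.0
```

```bash
python3 -m pendant '[[[0,0,0.4],[0,0,0],0.3],[[0,0,1],[0,0,0],0.3],[[0,0,1],[0,0,0],0.3],[[0,0,1],[0,0,0],0.3],[[0,0.5,1],[0,0,0],0.6],[[0.2,1,0.4],[0,0,0.95],0.6],[[0.2,1,0],[0,0,0.95],0.6],[[0.2,1,0],[0,0,0.95],0.6],[[0.2,1,0],[0,0,0.95],0.6],[[0.2,1,0],[0,0,0.95],0.6]]'
python3 -m pendant '[[[0.3,1,0],[0,0,0.95],0.6],[[0.3,1,0],[0,0,0.95],0.6],[[0.3,1,0],[0,0,0.95],0.6],[[0.4,0.7,0],[0,0,0.95],0.6],[[0.4,0,0],[0,0,0.95],0.6],[[0.4,0,0],[0,0,0.95],0.6],[[0.4,0,0],[0,0,0.95],0.6],[[0.15,0,0],[0,0,0],0.6],[[0,0,0],[0,0,0],0.6],[[0,0,0],[0,0,0],0.6]]'
python3 - <<'E'
from h import *
w=snap('wrist','w6')
E
```

```text
time: 13.0
tool_pos: [560.0, -187.2, 202.2]
tcp_rot: [3.14, -0.001, 0.647]
contact_force: [0.1, -0.5, 0.1]
grip_width: 73.6
finger_force: 0.0
time: 13.83
tool_pos: [639.0, -77.6, 201.0]
tcp_rot: [-3.141, 0.0, 1.436]
contact_force: [-0.8, 0.8, -0.0]
grip_width: 73.6
finger_force: 0.0
```

View pics/w6.png

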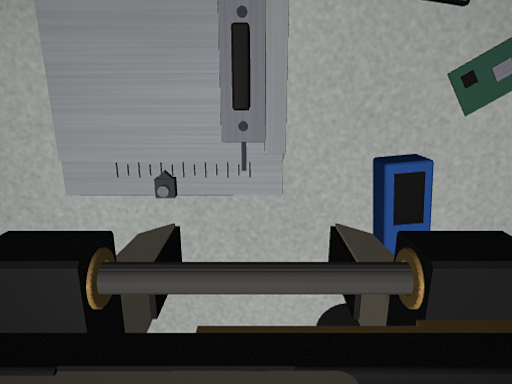

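The wrist view shows the grip plate's top at u 232–250, v 23–110. The pointer tip is at (244,170) and the mark tip at (165,171).

```bash
python3 - <<'E'
from h import *
a=-.132;X=np.array([np.cos(a),np.sin(a)])
P=lambda u,v,z:ray('w6',u,v,z)[:2]
c=[P(232,23,98.5),P(250,23,98.5),P(250,110,98.5),P(232,110,98.5)]
print(np.mean(c,0).round(1),[q.round(1) for q in c]); 
for zm in(41,46): print(((P(244,170,45)-P(165,171,zm))@X).round(1),P(244,170,45),P(165,171,zm))
r=P(283,190,36)-P(66,194,36);print(np.arctan2(r[1],r[0]))
E
```

```text
[642.1   9.7] [array([640.3,  37.5]), array([651.8,  36. ]), array([644.2, -18.2]), array([632. , -16.5])]
70.4 [630.8433289  -70.71555751] [560.84814289 -62.92619017]
69.1 [630.8433289  -70.71555751] [562.30788911 -62.00416477]
-0.11710839481042348
```

```bash
python3 -m pendant '[[[0.05,0.97,0],[0,0,0],0.6],[[0,0.97,0],[0,0,0],0.6],[[0,0.97,0],[0,0,0],0.6],[[0,0,-0.6],[0,0,0],0.6],[[0,0,-1],[0,0,0],0.6],[[0,0,-1],[0,0,0],0.6],[[0,0,-0.8],[0,0,0],0.6],[[0,0,-0.4],[0,0,0],0.6],[[0,0,-0.15],[0,0,0],0.6],[[0,0,0],[0,0,0],0.6]]'
python3 -m pendant '[[[0,0,0],[0,0,0],-1],[[0,0,0],[0,0,0],-1],[[0,0,0],[0,0,0],-1],[[0,0,0],[0,0,0],-1],[[0,0,0],[0,0,0],-1],[[0,0,0],[0,0,0],-1],[[0,0,0],[0,0,0],-1],[[0,0,0],[0,0,0],-1],[[0,0,0],[0,0,0],-1],[[0,0,0],[0,0,0],-1]]'
```

```text
time: 14.72
tool_pos: [640.6, 9.5, 82.1]
tcp_rot: [-3.141, 0.0, 1.439]
contact_force: [0.2, 0.4, -0.4]
grip_width: 73.2
finger_force: 0.0
time: 15.55
tool_pos: [641.0, 9.7, 82.3]
tcp_rot: [3.141, 0.0, 1.44]
contact_force: [4.0, 0.4, -3.4]
grip_width: 11.6
finger_force: 30.0
```

```bash
python3 -m pendant '[[[0,0,0],[0,0,0],-1],[[0,0,0],[0,0,0],-1],[[0,0,0],[0,0,0],-1],[[0,0,0],[0,0,0],-1],[[0,0,0],[0,0,0],-1],[[0,0,0],[0,0,0],-1],[[0,0,0],[0,0,0],-1],[[0,0,0],[0,0,0],-1],[[0,0,0],[0,0,0],-1],[[0,0,0],[0,0,0],-1]]'
```

```text
time: 16.38
tool_pos: [641.0, 9.7, 82.3]
tcp_rot: [3.141, -0.0, 1.44]
contact_force: [2.2, -0.3, -1.4]
grip_width: 12.3
finger_force: 30.0
```

```bash
python3 -m pendant '[[[-0.27,0.033,0],[0,0,0],-1],[[-0.27,0.033,0],[0,0,0],-1],[[-0.27,0.033,0],[0,0,0],-1],[[-0.27,0.033,0],[0,0,0],-1],[[-0.27,0.033,0],[0,0,0],-1],[[-0.27,0.033,0],[0,0,0],-1],[[-0.27,0.033,0],[0,0,0],-1],[[-0.27,0.033,0],[0,0,0],-1],[[0,0,0],[0,0,0],-1],[[0,0,0],[0,0,0],-1]]'
python3 - <<'E'
from h import *
w=snap('wrist','w7'); s=snap('scene','sc7'); t=snap('top','top7')
c=s[190:290,200:310]
u,v=map(int,proj('w7',(562,-62,43))); print(u,v)
v0=min(max(v-40,0),300)
cv2.imwrite('pics/c7.png',np.vstack([cv2.resize(w[v0:v0+84,max(u-100,0):max(u-100,0)+200],(800,336),interpolation=cv2.INTER_CUBIC),np.hstack([cv2.resize(c,(400,264),interpolation=cv2.INTER_CUBIC),cv2.resize(t[150:216,200:300],(400,264),interpolation=cv2.INTER_CUBIC)])]))
print(v0,max(u-100,0))
E
```

```text
time: 17.22
tool_pos: [577.8, 18.2, 82.3]
tcp_rot: [3.137, -0.001, 1.44]
contact_force: [11.2, 2.5, -9.4]
grip_width: 11.9
finger_force: 30.0
245 348
300 145
```

View pics/c7.png

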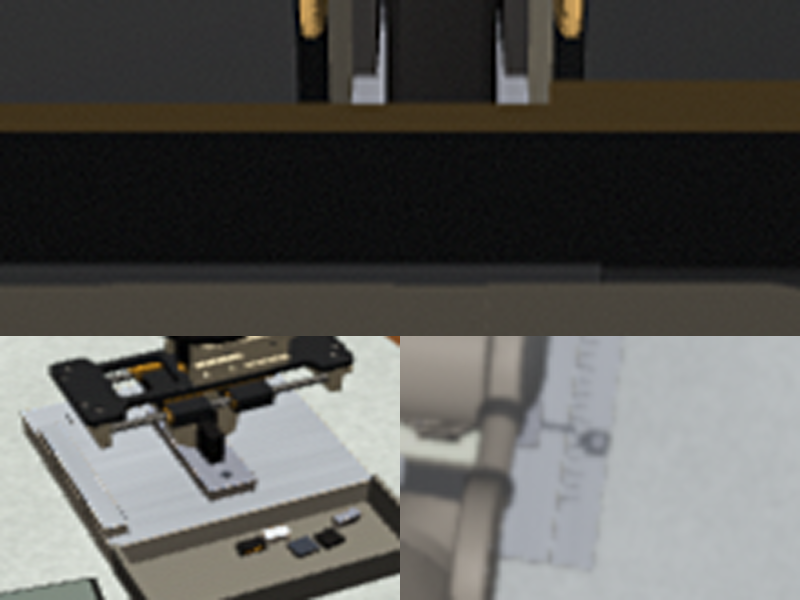

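The pointer has come to within a few mm of the mark; the top panel shows it at (580,428) against the knob at (597,441). I'll refine the remaining distance numerically from the close-up pictures w6 and w2.

```bash
python3 - <<'E'
from h import *
def segs(l,c0,thr):
    d=np.clip(thr-l.astype(float),0,None); idx=np.where(d>0)[0]
    out=[]
    for g in np.split(idx,np.where(np.diff(idx)>1)[0]+1):
        if len(g): out.append((int(g[0]+c0),len(g),round(float((d[g]*g).sum()/d[g].sum()+c0),1)))
    return out
g=cv2.cvtColor(ld('w6')[0],cv2.COLOR_BGR2GRAY)
print('w6 pointer')
for v in range(144,174,2): print(v,segs(g[v,236:256],236,110))
print('w6 mark')
for v in range(166,200,2): print(v,segs(g[v,148:185],148,110))
g=cv2.cvtColor(ld('w2')[0],cv2.COLOR_BGR2GRAY)
print('w2 pointer (cols)')
for u in range(266,304,4): print(u,segs(g[50:75,u],50,120))
print('w2 mark (cols)')
for u in range(290,330,3): print(u,segs(g[138:176,u],138,110))
E
```

```text
w6 pointer
144 [(241, 5, 243.4)]
146 [(241, 5, 243.4)]
148 [(241, 6, 243.5)]
150 [(241, 6, 243.5)]
152 [(242, 5, 243.7)]
154 [(242, 5, 243.7)]
156 [(242, 5, 243.6)]
158 [(242, 5, 243.7)]
160 [(242, 5, 243.7)]
162 [(242, 5, 243.6), (249, 1, 249.0)]
164 [(238, 1, 238.0), (242, 4, 243.6), (249, 2, 249.2)]
166 [(238, 2, 238.1), (242, 4, 243.6), (249, 2, 249.2)]
168 [(238, 2, 238.1), (242, 4, 243.6), (249, 2, 249.2)]
170 [(238, 2, 238.2), (242, 4, 243.6), (249, 2, 249.4)]
172 [(238, 2, 238.2), (249, 2, 249.6)]
w6 mark
166 [(149, 2, 149.6), (160, 2, 160.6), (171, 2, 171.9), (182, 2, 182.8)]
168 [(149, 2, 149.8), (160, 2, 160.9), (171, 2, 171.9), (183, 1, 183.0)]
170 [(149, 2, 149.9), (161, 1, 161.0), (164, 2, 164.6), (172, 1, 172.0), (183, 1, 183.0)]
172 [(150, 1, 150.0), (161, 7, 164.6), (172, 1, 172.0), (183, 1, 183.0)]
174 [(150, 2, 150.3), (160, 11, 165.7), (172, 2, 172.3), (183, 2, 183.2)]
176 [(158, 15, 165.8), (183, 2, 183.2)]
178 [(155, 22, 166.1)]
180 [(154, 23, 165.4)]
182 [(154, 23, 165.8)]
184 [(154, 23, 166.0)]
186 [(155, 22, 166.8)]
188 [(154, 5, 156.0), (166, 11, 171.9)]
190
[... 321 characters left out ...]
 [(56, 1, 56.0), (59, 6, 61.8), (70, 1, 70.0)]
298 [(56, 1, 56.0), (59, 6, 61.7), (70, 1, 70.0)]
302 [(56, 2, 56.1), (70, 1, 70.0)]
w2 mark (cols)
290 [(147, 1, 147.0), (159, 1, 159.0), (171, 1, 171.0)]
293 [(147, 1, 147.0), (159, 1, 159.0), (171, 1, 171.0)]
296 [(147, 1, 147.0), (153, 4, 154.5), (159, 1, 159.0), (171, 1, 171.0)]
299 [(147, 1, 147.0), (150, 11, 154.6), (171, 1, 171.0)]
302 [(147, 19, 156.1)]
305 [(144, 23, 154.2)]
308 [(144, 23, 154.1)]
311 [(144, 13, 150.1), (160, 7, 163.7)]
314 [(144, 9, 148.0), (164, 4, 165.3)]
317 [(144, 8, 147.3), (165, 3, 165.7)]
320 [(144, 9, 147.4), (164, 4, 165.3)]
323 [(145, 11, 149.0), (160, 8, 163.5)]
326 [(146, 1, 146.0), (148, 1, 148.0)]
329 []
```

```bash
python3 - <<'E'
from h import *
for f,p,m,t1,t2 in(('w6',(243.6,170),(164.6,170),(149.9,170),(249.4,170)),('w2',(298,61.7),(295.5,154.5),(298,56),(298,171))):
    for a in(-.118,-.132):
        X=np.array([np.cos(a),np.sin(a)])
        print(f,a,[((ray(f,*p,45)-ray(f,*m,z))[:2]@X).round(2) for z in(41,45,46)],'ticks',((ray(f,*t2,36)-ray(f,*t1,36))[:2]@X).round(2))
r=(ray('w6',249.4,170,36)-ray('w6',149.9,170,36))[:2];print(np.arctan2(r[1],r[0]))
for f in('top5','top7'):
    g=cv2.cvtColor(ld(f)[0],cv2.COLOR_BGR2GRAY); g=cv2.resize(g[140:200,225:260],None,fx=8,fy=8,interpolation=cv2.INTER_CUBIC)
    cv2.imwrite('pics/%sz.png'%f,g)
a=cv2.imread('pics/top5z.png');b=cv2.imread('pics/top7z.png')
s=ld('sc7')[0][195:255,205:265]; cv2.imwrite('pics/c8.png',np.hstack([a,b])[:480]); print(a.shape)
E
```

```text
w6 -0.118 [np.float64(70.35), np.float64(69.27), np.float64(69.0)] ticks 89.89
w6 -0.132 [np.float64(70.35), np.float64(69.28), np.float64(69.02)] ticks 89.91
w2 -0.118 [np.float64(70.45), np.float64(69.77), np.float64(69.59)] ticks -90.09
w2 -0.132 [np.float64(70.43), np.float64(69.75), np.float64(69.58)] ticks -90.04
-0.13619901100033235
(480, 280, 3)
```

View pics/c8.png

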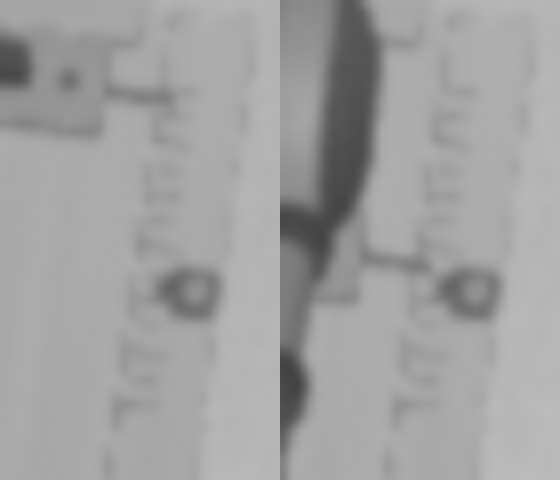

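The top crops show the pointer moved from row 96 to row 265 (8× scale). The mark tip is at ≈(441,289), so a few mm remain. I'll quantify that with sub-pixel centroids.

```bash
python3 - <<'E'
from h import *
a=-.132;X=np.array([np.cos(a),np.sin(a)])
def line(g,us,v0,v1):
    pts=[]
    for u in us:
        c=g[v0:v1,u].astype(float); b=np.median(c); d=np.clip(b-12-c,0,None); pts.append((u,(d*np.arange(v0,v1)).sum()/d.sum()))
    return np.array(pts)
for f,us,v0,v1 in(('top0',range(239,245),148,156),('top5',range(239,245),148,156),('top7',range(237,242),169,176)):
    g=cv2.cvtColor(ld(f)[0],cv2.COLOR_BGR2GRAY)
    p=line(g,us,v0,v1); P=np.mean([ray(f,u,v,45)[:2] for u,v in p],0)
    # mark: dark blob
    r=g[171:183,243:254].astype(float); d=np.clip(150-r,0,None); vv,uu=np.mgrid[171:183,243:254]
    mu,mv=(d*uu).sum()/d.sum(),(d*vv).sum()/d.sum()
    print(f,p.round(1).tolist(),P.round(1),'mark px',round(mu,2),round(mv,2),[((P-ray(f,mu,mv,z)[:2])@X).round(2) for z in(41,46,50)])
    print(g[172:182,243:253]) if f=='top7' else 0
E
```

```text
top0 [[239.0, 151.2], [240.0, 151.3], [241.0, 151.5], [242.0, 151.6], [243.0, 151.6], [244.0, 151.8]] [632.7 -55.4] mark px 247.76 176.24 [np.float64(71.05), np.float64(71.57), np.float64(71.98)]
top5 [[239.0, 151.2], [240.0, 151.3], [241.0, 151.5], [242.0, 151.6], [243.0, 151.6], [244.0, 151.8]] [632.7 -55.4] mark px 247.75 176.25 [np.float64(71.07), np.float64(71.59), np.float64(72.01)]
top7 [[237.0, 172.2], [238.0, 172.2], [239.0, 172.3], [240.0, 172.5], [241.0, 172.7]] [569.6 -48.2] mark px 247.64 176.19 [np.float64(7.45), np.float64(7.98), np.float64(8.39)]
[[147 163 164 161 160 164 166 167 168 168]
 [137 158 160 150 140 141 146 151 155 165]
 [148 148 137 123 116 121 130 133 132 152]
 [159 140 117 105 111 130 139 136 122 141]
 [158 137 112 106 114 136 145 139 126 145]
 [149 138 125 115 113 129 138 130 126 152]
 [160 159 150 126 113 114 119 118 132 161]
 [166 165 161 145 132 126 124 125 143 170]
 [160 162 165 162 159 158 157 156 161 177]
 [164 166 168 169 169 169 169 167 170 179]]
```

```bash
python3 -m pendant '[[[-0.08,0.01,0],[0,0,0],-1],[[-0.08,0.01,0],[0,0,0],-1],[[-0.06,0.01,0],[0,0,0],-1],[[0,0,0],[0,0,0],-1],[[0,0,0],[0,0,0],-1],[[0,0,0],[0,0,0],-1],[[0,0,0],[0,0,0],-1],[[0,0,0],[0,0,0],-1],[[0,0,0],[0,0,0],-1],[[0,0,0],[0,0,0],-1]]'
python3 - <<'E'
from h import *
f='top9';g=cv2.cvtColor(snap('top',f),cv2.COLOR_BGR2GRAY)
o=bot.get_obs();print(o['tool_pos'],o['tcp_rot'],o['contact_force'],o['grip_width'])
print(g[170:182,234:254])
E
```

```text
time: 18.2
tool_pos: [571.7, 19.0, 82.3]
tcp_rot: [3.137, -0.001, 1.44]
contact_force: [11.4, 2.6, -9.4]
grip_width: 11.9
finger_force: 30.0
[571.73347987  19.00173545  82.33748576] [ 3.13673308e+00 -1.21690855e-03  1.43960614e+00] [10.59259405  2.66794381 -9.35897856] 12.023268222033172
[[139 144 166 172 173 173 172 166 149 150 157 160 166 168 171 171 172 171
  170 168]
 [145 145 166 172 172 173 172 168 154 158 161 158 160 163 169 171 171 171
  171 169]
 [151 150 164 170 171 172 173 172 163 165 167 165 162 161 164 166 167 168
  168 173]
 [143 137 150 157 162 165 166 169 165 164 165 160 150 141 142 147 152 155
  165 176]
 [138 128 130 134 135 137 140 143 145 146 148 136 123 116 121 130 133 132
  152 175]
 [146 151 148 145 139 135 131 128 129 132 133 116 105 111 130 139 136 123
  142 173]
 [145 162 166 164 162 160 155 143 145 139 129 112 106 114 137 146 139 126
  145 173]
 [143 164 171 171 171 170 166 152 151 143 136 125 115 114 129 137 130 127
  153 176]
 [145 165 171 172 172 172 167 154 159 160 158 150 127 112 115 119 117 131
  161 178]
 [154 168 172 172 172 172 168 159 162 165 165 162 145 133 125 124 125 143
  171 181]
 [165 170 171 172 172 172 170 167 162 160 162 166 163 159 157 156 156 161
  178 183]
 [170 172 171 172 172 169 164 169 167 165 165 168 168 169 169 169 168 170
  179 182]]
```

```bash
python3 -m pendant '[[[-0.02,0.002,0],[0,0,0],-1],[[0,0,0],[0,0,0],-1],[[0,0,0],[0,0,0],-1],[[0,0,0],[0,0,0],-1],[[0,0,0],[0,0,0],-1],[[0,0,0],[0,0,0],-1],[[0,0,0],[0,0,0],-1],[[0,0,0],[0,0,0],-1],[[0,0,0],[0,0,0],-1],[[0,0,0],[0,0,0],-1]]'
python3 - <<'E'
from h import *
f='top10';g=cv2.cvtColor(snap('top',f),cv2.COLOR_BGR2GRAY)
o=bot.get_obs();print(o['tool_pos'],o['contact_force'],o['grip_width'])
r=g[170:180].astype(float); vv=np.arange(170,180)
for u in range(236,243):
    d=np.clip(160-r[2:8,u],0,None); print(u,((d*vv[2:8]).sum()/d.sum()).round(2))
t=ld('top10')[0]; h=cv2.cvtColor(t,cv2.COLOR_BGR2HSV)
m=((h[...,1]>80)&(h[...,2]>110)).astype(np.uint8)[160:212,328:349]
print('wood px cols/rows', [ (x+328,y+160,w,hh) for x,y,w,hh in [cv2.boundingRect(c) for c in cv2.findContours(m,0,2)[0]]])
print('scraper patch diff', np.abs(ld('top0')[0][155:215,325:352].astype(int)-t[155:215,325:352]).mean(), 'bystanders', np.abs(ld('top0')[0][65:140,170:335].astype(int)-t[65:140,170:335]).mean())
E
```

```text
time: 19.08
tool_pos: [571.3, 19.1, 82.3]
tcp_rot: [3.136, -0.001, 1.44]
contact_force: [12.2, 2.5, -9.1]
grip_width: 11.8
finger_force: 30.0
[571.23456165  19.04187288  82.29405932] [11.71775291  2.96387956 -9.04238491] 11.962864282194172
236 174.18
237 174.48
238 174.56
239 174.6
240 174.79
241 175.39
242 175.55
wood px cols/rows []
scraper patch diff 4.901234567901234 bystanders 5.033616161616162
```

```bash
python3 - <<'E'
from h import *
for n,(a,b,c,d) in dict(scraper=(160,215,326,352),phone=(78,132,174,214),charger=(95,118,248,298),pot=(105,140,302,336),bottle=(175,200,98,128)).items():
    p=[cv2.cvtColor(ld(f)[0],cv2.COLOR_BGR2GRAY)[a:b,c:d].astype(np.float32) for f in('top0','top10')]
    print(n,np.abs(p[0]-p[1]).mean().round(2),np.abs(p[0]-p[1]).max(),np.round(cv2.phaseCorrelate(*p)[0],2))
E
```

```text
scraper 5.02 28.0 [0.33 0.05]
phone 4.05 84.0 [-0.09 -0.22]
charger 3.15 5.0 [-0.04 -0.15]
pot 3.42 5.0 [0.01 0.02]
bottle 3.65 5.0 [-0.05  0.45]
```

```bash
python3 -c "
from plant import bot
print(bot.close_job())"
```

```text
the job is handed in; nothing more can be done
None
```

I handed the job in at about 19 s: all five scraps are in the tray, the scraper stands back on the bench where it started, and the gripper is holding the jaw at about 70.4 mm of travel, lined up with the mark to roughly 1 mm by my camera estimates.

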